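Count two caps into the tray trough and shut the lid

ROBOT

A 6-joint arm with a two-finger parallel gripper is mounted at the origin on the work surface. World frame = base frame: x ahead of the robot, y to its left, z up, the work surface at z = 0. Lengths are in m, angles in rad, forces in N, time in s.
With the tool pointing down it reaches from about 0.3 to 0.75 m from the base axis. Payload 8.5 kg.
Tool frame: the origin (TCP) lies on the front face of the gripper's body, between the roots of the fingers; the fingertips stand 64 mm ahead of it and the grasp point (between the pads) lies 45 mm ahead of it; z points along the fingers, x is the direction in which the jaws open and shut, and the axes are right-handed (so a half turn about z gives the same grasp; the last joint's range is limited). The gripper opens to 88 mm and grips with 3 to 60 N. Pads are 18 mm wide; open, the fingers measure 123 mm over their backs; the gripper's body (75 mm by 187 mm) begins 45 mm behind the grasp point.
Start: joints at [1.037, 0.381, 1.297, -0, 1.464, -0.215], TCP at [0.172, 0.522, 0.303] pointing down, gripper open.
Joint ranges: [-3.11, 3.11], [-0.89, 2.33], [0.22, 2.48], [-1.42, 4.56], [0.17, 2.85], [-2.88, 2.88]. Speed limits (rad/s): [2.39, 2.39, 3.14, 3.14, 3.14, 3.14].

INTERFACE

Orientations are given as a unit quaternion [x, y, z, w].
In Python, from workcell import ctrl gives the robot as it stands.
- The arm moves only by the tool arm_command, never from a script. Its argument "steps" is one flat list of numbers, 5 for each row, row after row: the opening in per cent of the stroke, from 0 (shut) to 100 (fully open), then the shift along the tool's x, y, z in m, then the turn about the tool's z in rad. A call has 1 to 20 rows; each row shifts and turns the pose as measured when the row begins, along the tool's axes as they then stand; what a row does not reach is not made up. A row lasts 1/12 s, in which the tool goes at most 41.7 mm and 7.16 degrees, less where a joint would pass 70% of its speed; a pose out of reach is approached as far as the arm can. A call is refused whole if a number of a shift passes 0.0417 or a number of a turn 0.125, either way. A call with a gripper value outside its range is refused whole. The fingers move at their own pace and stop on an object; "grip_force" is the grip in N (left out, the last holds). Time passes only in rows, so rows that do not move let the fingers close. It gives the time, the measured TCP pose, the force and the opening at its end, in the units of the state.
- ctrl.get_state(): the state, without advancing time (a new reading comes with each control period).
- ctrl.camera(name): name is "scene" or "top" or "wrist"; returns a dict with "image" (400x640x3 uint8, red, green, blue), "range_z" (400x640 float32, m along the optical axis (not along the pixel's ray), 0 where there is no reading), "intrinsics" (3x3 intrinsics, pixels), "dist_coeffs" ([k1, k2, p1, p2, k3] as OpenCV has them; the pictures are not rectified), "position" and "rotation" of the camera in the world; the wrist camera has in their place "T_tool_cam" (4x4, takes a point from camera to tool coordinates, whose origin is the TCP and whose axes are the tool frame's). Camera axes: x right, y down, z forward; pixel columns grow to the right and rows downward; lengths in m; the calibration is good to about 2 mm. A picture is of the moment at which its call begins: read the wrist's pose just before it.
- ctrl.hand_in(): hands the job in, once; it reports no verdict.
The state is a dict: "t": time; "q": joint angles; "dq": joint speeds; "effort": joint torques, N m; "ee_pos": TCP position; "orientation": TCP orientation; "force": force on the tool from outside, world axes, zero at the start; "ft_torque": the same for the moment, N m; "grip_width": finger opening in m.
Only numpy, scipy, OpenCV 4.12 (cv2) and the standard library are available. Lean on these libraries where they do the work, as an engineer would, in place of code of your own. Each camera call takes 0.05 s, during which the arm holds its last target. There are 200 camera calls.

TASK

On the stock-room counting tray, sweep the two blue caps across the deck into the trough, sliding them rather than lifting them, then shut the green lid fully over the trough. The orange cap belongs to another order: leave it where it lies on the deck, and do not disturb the bottle and the carton on the bench.

Things in the scene. Friction and masses are not known exactly. Their poses are not given: they have to be found in the camera images.
- tray: White counting tray fixed to the bench, 230 mm (own x) by 220 mm (own y); origin at the centre of its underside, z up. Its deck is flat and grey, 48 mm above the bench, y = -110 to +40 mm, with a rim 6 mm thick and 6 mm high on all sides but the trough's (+y), where nothing stands in the way. The caps stand on the deck in three lanes about 70 mm apart along x
- trough (a point): Centre of the trough's floor, 6 mm above the bench, axes as the tray's. The trough is sunk along the deck's +y edge: tray y = 40 to 104 mm, inner length 218 mm along x; its outer wall, 6 mm thick, is as high as the deck. A cap pushed towards +y past y = 40 mm drops in
- cap_a_mid (a point): Blue low plastic screw cap, 32 mm across, 14 mm tall, standing flat on the tray's deck at the start, loose, about 20 g. Point: its centre, half-way up
- cap_b_mid (a point): Blue low plastic screw cap, 32 mm across, 14 mm tall, standing flat on the tray's deck at the start, loose, about 20 g. Point: its centre, half-way up (same as the other blue cap)
- cap_extra_mid (a point): Orange low plastic screw cap, 32 mm across, 14 mm tall, standing flat on the tray's deck at the start, loose, about 20 g. Point: its centre, half-way up. To be left alone
- lid (a joint): Angle (rad) of the trough's green lid: 0 = shut, level over the trough, top 54 mm above the bench; grows as it opens up and outward (towards tray +y); 1.57 = upright; stop at 2.3. Starts at 1.75 to 2.2, leaning outward. The stiff hinge holds the lid wherever it is left; about 1 N at its edge moves it. No latch
- lid_hinge (a point): Middle of the lid's hinge line, fixed on the tray at x = 0, y = +107 mm, 48.5 mm above the bench; axes as the tray's. The hinge line runs along the tray's x. The space beyond it (+y) is empty bench
- lid_edge (a point): Middle of the lid's free edge. The lid is a plate 224 mm along the hinge, 70 mm from hinge to free edge, 5 mm thick; when shut its free edge lies at the tray's y = +37 mm
- bottle_mid (a point): Amber glass bottle with a black cap, 56 mm across, 130 mm tall, standing on the bench beyond the tray's -y side; its centre. Bystander
- carton_mid (a point): Brown cardboard carton, 80 x 60 x 50 mm, on the bench beyond the tray's -y side; its centre. Bystander
Mind the look-alikes: they are no part of the job. Leave any turquoise or white look-alike of the part that bears cap_b_mid alone.

How it is judged:
On the way:
1. both blue caps lie in the trough while the lid still stands open (z of each of cap_a_mid, cap_b_mid in the frame of tray below 0.036 m and y of cap_a_mid in the frame of tray between 0.036 and 0.108 m and x of cap_a_mid in the frame of tray between -0.115 and 0.115 m and y of cap_b_mid in the frame of tray between 0.036 and 0.108 m and x of cap_b_mid in the frame of tray between -0.115 and 0.115 m and value of joint lid above 0.8 rad), for 0.2 s.
At the end, for the whole second after the job is handed in: Both blue caps lie down in the trough (centres below 36 mm above the bench and within the trough's walls), the lid is shut to within 0.12 rad (7 degrees), and the orange cap, bottle and carton are each within 20 mm of where they began (z of each of cap_a_mid, cap_b_mid in the frame of tray below 0.036 m and y of cap_a_mid in the frame of tray between 0.036 and 0.108 m and x of cap_a_mid in the frame of tray between -0.115 and 0.115 m and y of cap_b_mid in the frame of tray between 0.036 and 0.108 m and x of cap_b_mid in the frame of tray between -0.115 and 0.115 m and value of joint lid below 0.12 rad and distance of each of cap_extra_mid, bottle_mid, carton_mid from where it was at the start of the episode below 0.02 m); the robot touches nothing.
It fails at once if a blue cap is lifted (its centre more than 35 mm above where it stood on the deck) (z of any of cap_a_mid, cap_b_mid in the frame of tray above 0.09 m).
It fails at once if the orange cap, the bottle or the carton is moved more than 20 mm (distance of any of cap_extra_mid, bottle_mid, carton_mid from where it was at the start of the episode above 0.02 m).
It also fails if it takes over 46 s, if anything falls off the work surface, if the arm or the gripper's body presses on something with over 40 N, if the wrist force passes 120 N, or if a joint passes its speed limit or range.

## Working session

There is one attempt and no reset: what is moved stays moved. The work goes in short steps, Python scripts to look and compute and a tool call to move; the robot and the scene stay as the last step left them, time stands still between calls to the robot, and variables do not carry over. Pictures are saved under pics/ and viewed, about 8 in all and at most 12, crops included, and the job is handed in when it is done.

Besides the shell and the picture viewer there is one more tool, called after "Emit:" as name(argument=value, ...) on one line, values as JSON. arm_command: Moves the arm, as the interface text tells. Its arguments: {"type":"object","properties":{"steps":{"type":"array"},"grip_force":{"type":"number"}},"required":["steps"]}

```bash
mkdir -p pics; cat > h.py <<'E'
import numpy as np, cv2, pickle
from workcell import ctrl
from scipy.spatial.transform import Rotation as R
def shot(n,tag):
    s=ctrl.get_state(); c=ctrl.camera(n)
    if n=='wrist':
        T=np.eye(4);T[:3,:3]=R.from_quat(s['orientation']).as_matrix();T[:3,3]=s['ee_pos']
        T=T@np.array(c['T_tool_cam']);c['position']=T[:3,3];c['rotation']=T[:3,:3]
    cv2.imwrite(f'pics/{tag}.png',c['image'][:,:,::-1]); pickle.dump(c,open(f'{tag}.pkl','wb')); return c
def pts(c,uv,z=None):
    uv=np.array(uv,float).reshape(-1,2);K=np.array(c['intrinsics'])
    n=cv2.undistortPoints(uv.reshape(-1,1,2),K,np.array(c['dist_coeffs'])).reshape(-1,2)
    d=np.c_[n,np.ones(len(n))]
    Rm=np.array(c['rotation']);p=np.array(c['position'])
    if z is None:
        r=c['range_z'][uv[:,1].astype(int),uv[:,0].astype(int)]
        return d*r[:,None]@Rm.T+p
    w=d@Rm.T; return p+w*((z-p[2])/w[:,2])[:,None]
E
python3 - <<'E'
from h import *
for n in('scene','top'):
    c=shot(n,n+'0');print(n,c['position'],np.round(c['rotation'],3).tolist())
print(ctrl.get_state())
E
```

```text
scene [1.12041552 0.07294289 0.42225715] [0.532, 0.7, -0.387, -0.278]
top [ 0.45953553 -0.10674867  0.70506982] [-0.703, 0.705, -0.064, 0.072]
{'t': 0.1, 'q': array([ 1.03669195e+00,  3.81115568e-01,  1.29812465e+00, -1.31517992e-05,
        1.46359334e+00, -2.15299373e-01]), 'dq': array([ 0.00063658, -0.00173208, -0.00173607,  0.0003376 ,  0.00197826,
       -0.00177597]), 'effort': array([ 3.63172476e-03, -4.38649035e+01, -2.24917299e+01,  7.15004979e-02,
        3.42339277e-02, -4.68809094e-05]), 'ee_pos': array([0.17230808, 0.5221428 , 0.30222682]), 'orientation': array([ 8.10379589e-01,  5.85904887e-01, -5.66249379e-04,  2.53709220e-04]), 'force': array([-0.41139071, -0.25297305,  0.30700723]), 'ft_torque': array([ 0.00684645,  0.00764586, -0.04237752]), 'grip_width': 0.08805509299823185}
```

View pics/top0.png

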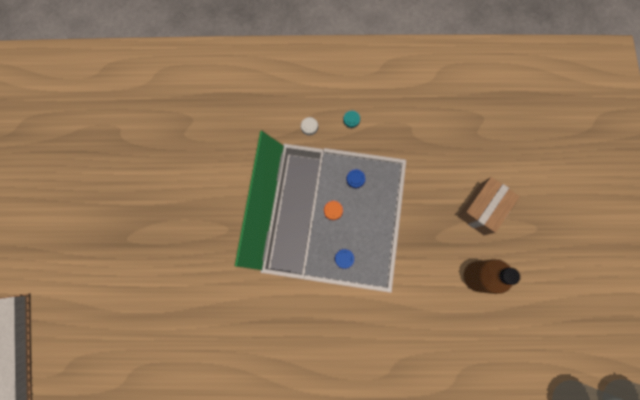

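View pics/scene0.png

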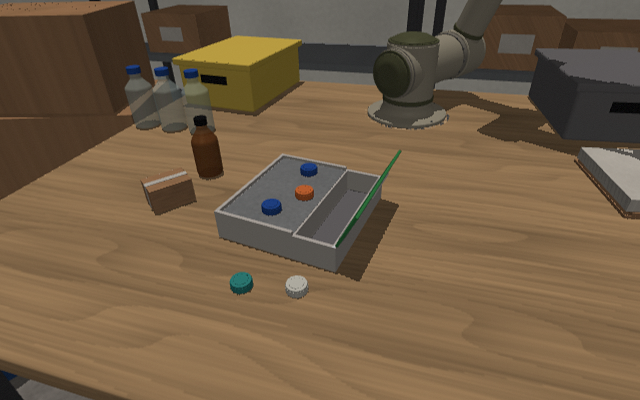

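The top view shows the blue caps at (356,179) and (344,259), on the deck. Things that could be taken for them: orange at (333,210), turquoise at (352,119) and white at (309,125), the last two on the bench. The lid leans outward on the left (tray +y), and the bottle and carton are on the right.

```bash
sed -i "s/    Rm=np.array(c\['rotation'\]);/    Rm=np.array(c['rotation']);Rm=R.from_quat(Rm).as_matrix() if Rm.size==4 else Rm;/" h.py
cat >> h.py <<'E'
def blobs(c,kind,amin=40):
    hsv=cv2.cvtColor(c['image'],cv2.COLOR_RGB2HSV)
    lo,hi={'blue':((105,120,60),(125,255,255)),'orange':((5,170,150),(15,255,255)),'green':((50,120,40),(80,255,255))}[kind]
    m=cv2.inRange(hsv,lo,hi);n,l,s,ce=cv2.connectedComponentsWithStats(m)
    return [(ce[i],s[i],l==i) for i in range(1,n) if s[i,4]>amin]
E
python3 - <<'E'
from h import *
for n in('top0','scene0'):
    c=pickle.load(open(n+'.pkl','rb'))
    for k in('blue','orange'):
        for b in blobs(c,k): print(n,k,b[0].round(1),b[1][4],pts(c,b[0],0.060).round(4),pts(c,b[0]).round(4))
c=pickle.load(open('top0.pkl','rb'))
cor=[(323,150),(405,160),(390,291),(265,271),(305,276)]
print('corners',pts(c,cor,0.054).round(4))
# deck+walls mask: low saturation points with z 40..58mm
v,u=np.mgrid[130:300,230:415];uv=np.c_[u.ravel(),v.ravel()]
P=pts(c,uv);hsv=cv2.cvtColor(c['image'],cv2.COLOR_RGB2HSV)[uv[:,1],uv[:,0]]
m=(P[:,2]>.040)&(P[:,2]<.062)&(hsv[:,1]<70)
print(m.sum(),np.median(P[m,2]))
Q=P[m,:2].astype(np.float32);r=cv2.minAreaRect(Q);print(r,cv2.boxPoints(r).round(4).tolist())
g=blobs(c,'green',200)[0][2];v,u=np.nonzero(g);G=pts(c,np.c_[u,v]);
ok=G[:,2]>0.03
G=G[ok];mu=G.mean(0);U,S,V=np.linalg.svd(G-mu,full_matrices=False)
print('lid',mu.round(4),V.round(3).tolist(),(S/len(G)**.5).round(4),G[:,2].min(),G[:,2].max())
E
```

```text
top0 blue [355.4 178.3] 249 [[ 0.627  -0.1625  0.06  ]] [[ 0.6261 -0.1622  0.0635]]
top0 blue [344.  258.4] 267 [[ 0.4897 -0.141   0.06  ]] [[ 0.4895 -0.1408  0.0632]]
top0 orange [332.8 210.1] 230 [[ 0.5714 -0.1229  0.06  ]] [[ 0.5705 -0.1228  0.0646]]
scene0 blue [132.1  69. ] 99 [[-0.0509 -0.9794  0.06  ]] [[ 0.2641 -0.6964  0.1574]]
scene0 blue [160.7  70.9] 102 [[-0.0504 -0.8599  0.06  ]] [[ 0.2674 -0.6066  0.1583]]
scene0 blue [190.   72.9] 102 [[-0.0485 -0.7416  0.06  ]] [[ 0.2638 -0.524   0.1568]]
scene0 blue [308.3 169.1] 183 [[ 0.5006 -0.1402  0.06  ]] [[ 0.5    -0.1404  0.0596]]
scene0 blue [270.8 206.4] 260 [[ 0.6365 -0.1617  0.06  ]] [[ 0.6356 -0.1622  0.0593]]
scene0 orange [303.6 189.4] 115 [[ 0.573  -0.1256  0.06  ]] [[ 0.5727 -0.1258  0.0598]]
corners [[ 0.6807 -0.1066  0.054 ]
 [ 0.6616 -0.2511  0.054 ]
 [ 0.4364 -0.2165  0.054 ]
 [ 0.4693 -0.0088  0.054 ]
 [ 0.461  -0.0759  0.054 ]]
11483 0.04946136463535333
((0.5645996928215027, -0.12628039717674255), (0.22059370577335358, 0.23052389919757843), 81.33780670166016) [[0.4339999854564667, -0.21799999475479126], [0.661899983882904, -0.25270000100135803], [0.6952000260353088, -0.03460000082850456], [0.4672999978065491, 9.999999747378752e-05]]
lid [ 0.5793 -0.0021  0.0903] [[-0.964, 0.109, 0.243], [-0.225, 0.157, -0.962], [-0.143, -0.982, -0.127]] [0.0633 0.0492 0.0107] 0.05447472990204738 0.7050698219738861
```

Emit:
arm_command(steps=[0,0,0,0,0.117,0,0,0,0,0.117,0,0,0,0,0.117,0,0,0,0,0.117,0,0,0,0,0.117,0,0,0,0,0.117,0,0,0,0,0.117,0,0,0,0,0.117,0,0,0,0,0.117,0,0,0,0,0.117,0,0,0,0,0.117,0,0,0,0,0.117], grip_force=20)

```text
t: 1.1
ee_pos: [0.1716, 0.521, 0.2976]
orientation: [0.994, -0.108, -0.003, 0.006]
force: [0.3, 0.0, -0.8]
grip_width: 0.0105
```

```bash
cat >> h.py <<'E'
C=np.array([.5646,-.1263]);X=np.array([.9885,-.151]);Y=np.array([.151,.9885])
def tray(p): p=np.atleast_2d(p);return np.c_[(p[:,:2]-C)@X,(p[:,:2]-C)@Y,p[:,2]]
def st():
    s=ctrl.get_state();M=R.from_quat(s['orientation']).as_matrix()
    print('t%.2f'%s['t'],'tray TCP',tray(s['ee_pos']).round(4)[0],'F',(np.array(s['force'])).round(1),'w%.4f'%s['grip_width'],'yaw err',round(float(np.arctan2(M[:2,0]@Y,M[:2,0]@X)),4),'q',np.round(s['q'],2))
E
python3 -c "
from h import *;st()
c=pickle.load(open('top0.pkl','rb'))
for k in('blue','orange'):
  for b in blobs(c,k): print(k,tray(pts(c,b[0],.06)).round(4))
g=blobs(c,'green',200)[0][2];v,u=np.nonzero(g);G=tray(pts(c,np.c_[u,v]));G=G[(G[:,2]<.2)]
for lo in np.arange(.045,.13,.01):
  s=G[(G[:,2]>=lo)&(G[:,2]<lo+.01)]
  if len(s):print(round(lo,3),len(s),np.median(s,0).round(4),s[:,0].min(),s[:,0].max())
cv2.imwrite('pics/crop.png',cv2.resize(c['image'][100:310,220:420,::-1],None,fx=2.8,fy=2.8))
"
```

```text
t1.10 tray TCP [-0.4862  0.5805  0.2976] F [ 0.3  0.  -0.8] w0.0105 yaw err -0.0655 q [1.04 0.39 1.3  0.   1.46 1.25]
blue [[ 0.0672 -0.0264  0.06  ]]
blue [[-0.0719 -0.0258  0.06  ]]
orange [[0.0062 0.0043 0.06  ]]
0.045 1 [-0.0281  0.1114  0.0545] -0.02805119615832097 -0.02805119615832097
0.055 375 [-0.0055  0.1128  0.0611] -0.10744428343240942 0.10698810577839747
0.065 511 [-0.0042  0.1174  0.0703] -0.10842060064590865 0.1074205522972103
0.075 523 [-0.0045  0.1223  0.0803] -0.10780473545262584 0.10846389621806785
0.085 548 [-0.0063  0.1273  0.0903] -0.10828083451953703 0.1080269157189981
0.095 588 [-0.0044  0.1323  0.1003] -0.10861350628581788 0.10787699838706408
0.105 521 [-0.0069  0.137   0.1094] -0.10837525123326866 0.10871448091370661
```

View pics/crop.png

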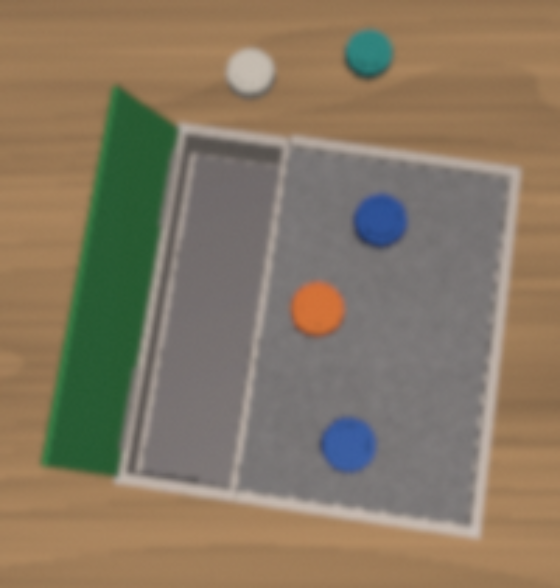

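The crop confirms the choice: blue caps at crop (380,220) and (348,445), orange between them at (318,308), turquoise and white off the tray. The lid stands at about 2.03 rad.

Emit:
arm_command(steps=[0,0,0,0,-0.065,0,0.0265,0.031,0,0,0,0.0265,0.031,0,0,0,0.0265,0.031,0,0,0,0.0265,0.031,0,0,0,0.0265,0.031,0,0,0,0.0265,0.031,0,0,0,0.0265,0.031,0,0,0,0.0265,0.031,0,0,0,0.0265,0.031,0,0,0,0.0265,0.031,0,0,0,0.0265,0.031,0,0,0,0.0265,0.031,0,0,0,0.0265,0.031,0,0,0,0.0265,0.031,0,0,0,0.0265,0.031,0,0,0,0.0265,0.031,0,0,0,0.0265,0.031,0,0,0,0.0265,0.031,0,0,0,0.0265,0.031,0,0])

```text
t: 2.77
ee_pos: [0.5796, -0.1536, 0.2964]
orientation: [0.997, -0.075, -0.007, 0.006]
force: [0.1, 0.7, 0.4]
grip_width: 0.0005
```

```bash
python3 -c "
from h import *;st()"
```

```text
t2.77 tray TCP [ 0.0189 -0.0247  0.2964] F [0.1 0.7 0.4] w0.0005 yaw err 0.0023 q [-0.45  0.48  1.16 -0.02  1.52 -0.3 ]
```

Emit:
arm_command(steps=[0,0.024,0.022,0.02,0,0,0.024,0.022,0.02,0,0,0,0,0.03,0,0,0,0,0.03,0,0,0,0,0,0])

```text
t: 3.18
ee_pos: [0.6232, -0.2176, 0.1898]
orientation: [0.997, -0.079, -0.006, 0.007]
force: [-0.4, 0.3, -0.4]
grip_width: 0.0005
```

```bash
python3 -c "
from h import *;st();c=shot('wrist','w1')
for k in('blue','orange'):
  for b in blobs(c,k,150): print(k,b[0].round(),b[1],tray(pts(c,b[0],.062)).round(4),tray(pts(c,b[0])).round(4))
"
```

```text
t3.18 tray TCP [ 0.0717 -0.0814  0.1898] F [-0.4  0.3 -0.4] w0.0005 yaw err -0.006 q [-0.51  0.66  1.13 -0.02  1.36 -0.35]
blue [312. 122.] [ 285   94   55   57 2348] [[ 0.0683 -0.0256  0.062 ]] [[ 0.0683 -0.0256  0.0619]]
blue [ 83. 122.] [  54   96   62   55 2475] [[-0.0675 -0.024   0.062 ]] [[-0.0673 -0.0239  0.0624]]
orange [204.  68.] [ 176   38   59   60 2661] [[0.0081 0.0049 0.062 ]] [[0.0081 0.0049 0.0619]]
```

View pics/w1.png

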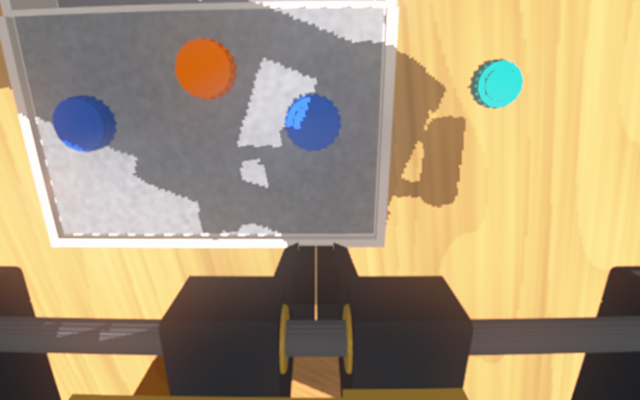

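The wrist view shows the blue caps at (312,122) and (83,122) and orange at (204,68). It agrees with the top view to within a few mm. The tool is behind cap A, so I lower it.

Emit:
arm_command(steps=[0,-0.003,0,0.03,-0.006,0,0,0,0.03,0,0,0,0,0.008,0,0,0,0,0,0])

```text
t: 3.57
ee_pos: [0.6227, -0.2182, 0.1318]
orientation: [0.997, -0.075, 0.001, 0.01]
force: [-0.8, 0.8, 0.2]
grip_width: 0.0003
```

```bash
python3 -c "
from h import *;st()"
```

```text
t3.57 tray TCP [ 0.0713 -0.0821  0.1318] F [-0.8  0.8  0.2] w0.0003 yaw err 0.0021 q [-0.51  0.72  1.2  -0.02  1.21 -0.35]
```

Emit:
arm_command(steps=[0,-0.003,0,0.012,0,0,0,0,0.002,0,0,0,-0.006,0,0,0,0,-0.01,0,0,0,0,-0.01,0,0])

```text
t: 3.98
ee_pos: [0.6269, -0.1924, 0.1279]
orientation: [0.997, -0.075, 0.007, 0.013]
force: [-0.0, -1.0, 0.2]
grip_width: 0.0006
```

```bash
python3 -c "
from h import *;st()"
```

```text
t3.98 tray TCP [ 0.0715 -0.0559  0.1279] F [-0.  -1.   0.2] w0.0006 yaw err 0.0013 q [-0.47  0.71  1.23 -0.02  1.18 -0.31]
```

```bash
sed -i "s/    print('t%.2f'/    print('TIP',tray(s['ee_pos']+M[:,2]*.064).round(4)[0],'zaxis',M[:,2].round(3));print('t%.2f'/" h.py; python3 -c "
from h import *;st()"
```

```text
TIP [ 0.0725 -0.0575  0.0639] zaxis [ 0.012 -0.027 -1.   ]
t3.98 tray TCP [ 0.0715 -0.0559  0.1279] F [-0.  -1.   0.2] w0.0006 yaw err 0.0013 q [-0.47  0.71  1.23 -0.02  1.18 -0.31]
```

Emit:
arm_command(steps=[0,-0.004,0.008,0.01,0,0,0,0,0.006,0,0,0,0,0,0])

```text
t: 4.23
ee_pos: [0.6231, -0.1969, 0.1139]
orientation: [0.997, -0.073, 0.009, 0.014]
force: [0.0, -0.3, -0.2]
grip_width: 0.0002
```

```bash
python3 -c "
from h import *;st()"
```

```text
TIP [ 0.0698 -0.0626  0.0499] zaxis [ 0.016 -0.028 -0.999]
t4.23 tray TCP [ 0.0685 -0.0609  0.1139] F [ 0.  -0.3 -0.2] w0.0002 yaw err 0.0054 q [-0.48  0.72  1.25 -0.02  1.14 -0.33]
```

Emit:
arm_command(steps=[0,-0.001,-0.004,-0.004,0,0,0,-0.01,-0.0005,0,0,0,-0.01,-0.0003,0,0,0,-0.01,-0.0003,0,0,0,-0.01,-0.0003,0,0,0,-0.01,-0.0003,0])

```text
t: 4.73
ee_pos: [0.6304, -0.1397, 0.1187]
orientation: [0.997, -0.074, 0.009, 0.014]
force: [-0.7, -0.7, -0.1]
grip_width: 0.0007
```

```bash
python3 -c "
from h import *;st();c=shot('wrist','w2')
for b in blobs(c,'blue',150)+blobs(c,'orange',150): print(b[0].round(),b[1],tray(pts(c,b[0])).round(4))
"
```

```text
TIP [ 0.0683 -0.005   0.0547] zaxis [ 0.016 -0.028 -0.999]
t4.73 tray TCP [ 0.067  -0.0033  0.1187] F [-0.7 -0.7 -0.1] w0.0007 yaw err 0.0027 q [-0.4   0.71  1.27 -0.02  1.14 -0.24]
[316. 214.] [ 277  174   79   80 4798] [[0.0678 0.0234 0.0637]]
[ 45. 294.] [  22  267   47   51 1625] [[-0.0578 -0.018   0.059 ]]
[175. 246.] [ 139  209   81   77 3774] [[0.0079 0.0087 0.0629]]
```

The push works: cap A is at tray y = 23 mm and centred. I continue.

Emit:
arm_command(steps=[0,0,-0.01,-0.0003,0,0,0,-0.01,-0.0003,0,0,0,-0.01,-0.0003,0,0,0,-0.01,-0.0003,0,0,0,-0.006,0,0,0,0,0,0,0])

```text
t: 5.28
ee_pos: [0.6382, -0.0855, 0.1188]
orientation: [0.997, -0.073, 0.009, 0.013]
force: [-0.1, 0.3, -0.1]
grip_width: 0.0004
```

```bash
python3 -c "
from h import *;st();c=shot('top','t2')
for b in blobs(c,'blue',50)+blobs(c,'orange',50): print(b[0].round(),b[1],tray(pts(c,b[0])).round(4))
"
```

```text
TIP [0.0678 0.0498 0.0549] zaxis [ 0.016 -0.027 -1.   ]
t5.28 tray TCP [0.0666 0.0514 0.1188] F [-0.1  0.3 -0.1] w0.0004 yaw err 0.0064 q [-0.31  0.71  1.27 -0.02  1.14 -0.16]
[344. 258.] [335 250  19  18 267] [[-0.0721 -0.0256  0.0639]]
[333. 210.] [326 202  16  17 211] [[0.0059 0.0034 0.0607]]
```

Emit:
arm_command(steps=[0,0,0,-0.03,0.005,0,0,0,-0.03,0,0,-0.0275,0.023,0,0,0,-0.0275,0.023,0,0,0,-0.0275,0.023,0,0,0,-0.0275,0.023,0,0,0,-0.0275,0.023,0,0,0,0,0,0,0])

```text
t: 6.0
ee_pos: [0.4786, -0.1819, 0.1812]
orientation: [0.997, -0.075, 0.01, 0.015]
force: [1.2, -0.0, 0.2]
grip_width: 0.0004
```

```bash
python3 -c "
from h import *;st();c=shot('wrist','w3');cv2.imwrite('pics/w3.png',c['image'][:,:,::-1])
for b in blobs(c,'blue',150)+blobs(c,'orange',150): print(b[0].round(),b[1],tray(pts(c,b[0])).round(4))
"
```

```text
TIP [-0.0752 -0.0697  0.1172] zaxis [ 0.018 -0.03  -0.999]
t6.00 tray TCP [-0.0766 -0.0679  0.1812] F [ 1.2 -0.   0.2] w0.0004 yaw err 0.0026 q [-0.59  0.44  1.6  -0.02  1.07 -0.43]
[322. 144.] [ 296  115   54   58 2413] [[-0.0712 -0.0247  0.0622]]
[445.  97.] [ 429   61   38   60 1034] [[-0.0041  0.0015  0.0633]]
```

View pics/w3.png

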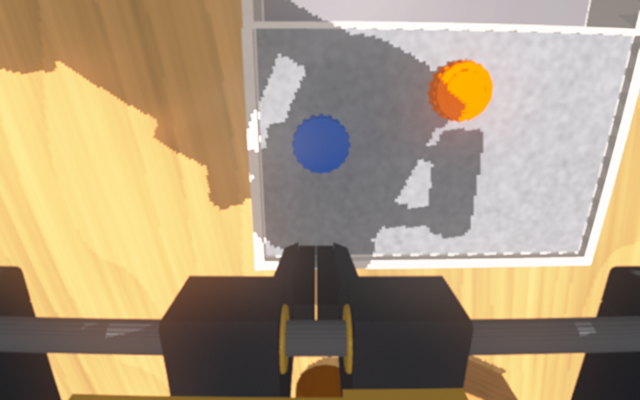

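```bash
python3 -c "
from h import *
c=pickle.load(open('top0.pkl','rb'))
print(tray(pts(c,[(510,276),(510,276),(491,205)],.13)).round(3),tray(pts(c,[(510,276),(491,205),(485,276)])).round(3))"
```

```text
[[-0.065 -0.268  0.13 ]
 [-0.065 -0.268  0.13 ]
 [ 0.037 -0.233  0.13 ]] [[-0.065 -0.267  0.132]
 [ 0.057 -0.265  0.052]
 [-0.068 -0.248  0.089]]
```

The blue cap is straight ahead at (321,144). The bottle's near side is at tray y = -0.24, well behind the gripper body. Now I descend.

Emit:
arm_command(steps=[0,0.004,0,0.03,0,0,0,0,0.026,0,0,0,0,0,0,0,0,0,0,0])

```text
t: 6.38
ee_pos: [0.4883, -0.1853, 0.1263]
orientation: [0.997, -0.076, 0.014, 0.016]
force: [-0.5, 0.9, -0.2]
grip_width: -0.0002
```

```bash
python3 -c "
from h import *;st()"
```

```text
TIP [-0.0646 -0.0717  0.0623] zaxis [ 0.025 -0.034 -0.999]
t6.38 tray TCP [-0.0665 -0.0698  0.1263] F [-0.5  0.9 -0.2] w-0.0002 yaw err -0.0003 q [-0.58  0.53  1.64 -0.02  0.93 -0.42]
```

Emit:
arm_command(steps=[0,-0.006,0,0.008,0,0,0,0,0.002,0,0,0,-0.006,0,0,0,0,0,0,0])

```text
t: 6.72
ee_pos: [0.4864, -0.1783, 0.1192]
orientation: [0.997, -0.075, 0.016, 0.017]
force: [-0.1, 0.4, 0.7]
grip_width: 0.0004
```

```bash
python3 -c "
from h import *;st()"
```

```text
TIP [-0.0673 -0.0652  0.0552] zaxis [ 0.03  -0.036 -0.999]
t6.72 tray TCP [-0.0695 -0.0632  0.1192] F [-0.1  0.4  0.7] w0.0004 yaw err 0.0011 q [-0.57  0.53  1.66 -0.02  0.9  -0.41]
```

Emit:
arm_command(steps=[0,-0.005,-0.002,0.002,0,0,0,-0.01,-0.0003,0,0,0,-0.01,-0.0003,0,0,0,-0.01,-0.0003,0,0,0,-0.01,-0.0003,0,0,0,-0.01,-0.0003,0])

```text
t: 7.22
ee_pos: [0.4907, -0.122, 0.1191]
orientation: [0.997, -0.076, 0.018, 0.018]
force: [-0.2, -0.1, 0.6]
grip_width: 0.0007
```

```bash
python3 -c "
from h import *;st();c=shot('wrist','w4')
for b in blobs(c,'blue',150)+blobs(c,'orange',150): print(b[0].round(),b[1],tray(pts(c,b[0])).round(4))
"
```

```text
TIP [-0.0712 -0.009   0.0552] zaxis [ 0.034 -0.039 -0.999]
t7.22 tray TCP [-0.0737 -0.0069  0.1191] F [-0.2 -0.1  0.6] w0.0007 yaw err 0.0006 q [-0.47  0.51  1.7  -0.03  0.88 -0.3 ]
[588.  52.] [ 550   17   77   70 4142] [[0.0642 0.0852 0.0195]]
[316. 213.] [ 277  173   79   80 4790] [[-0.072   0.0193  0.0631]]
[489. 234.] [ 448  197   80   75 4190] [[0.0034 0.0083 0.0629]]
```

Emit:
arm_command(steps=[0,0,-0.01,-0.0003,0,0,0,-0.01,-0.0003,0,0,0,-0.01,-0.0003,0,0,0,-0.01,-0.0003,0,0,0,-0.01,-0.0003,0,0,0,0,0,0,0,0,0,-0.04,0,0,0,0,-0.04,0,0,0,0,-0.03,0])

```text
t: 8.02
ee_pos: [0.4938, -0.0591, 0.2261]
orientation: [0.997, -0.073, 0.01, 0.016]
force: [0.6, -0.1, 0.4]
grip_width: 0.0006
```

```bash
python3 -c "
from h import *;st();c=shot('wrist','w5')
for b in blobs(c,'blue',150)+blobs(c,'orange',150): print(b[0].round(),b[1],tray(pts(c,b[0])).round(4))
"
```

```text
TIP [-0.0787  0.0538  0.1621] zaxis [ 0.019 -0.033 -0.999]
t8.02 tray TCP [-0.0802  0.0557  0.2261] F [ 0.6 -0.1  0.4] w0.0006 yaw err 0.0058 q [-0.35  0.36  1.58 -0.03  1.18 -0.19]
[321. 140.] [ 302  122   38   39 1067] [[-0.0711  0.0853  0.0202]]
[488. 140.] [ 467  123   43   37 1261] [[0.066  0.0857 0.0197]]
[413. 238.] [399 229  40  29 283] [[-0.0009  0.0168  0.0597]]
```

View pics/w5.png

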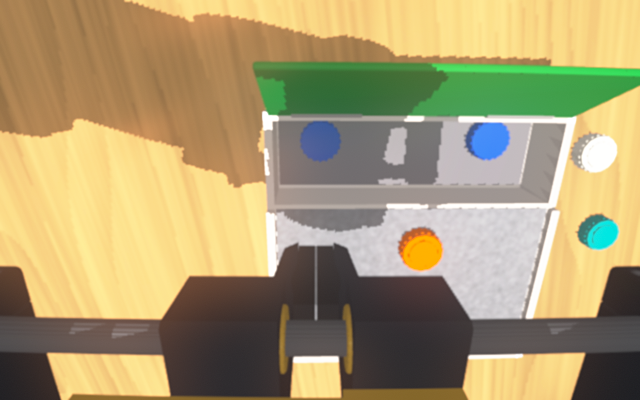

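Both blue caps lie flat in the trough at (321,140) and (488,140), with the lid open and orange still on the deck. Next I go over and behind the lid.

Emit:
arm_command(steps=[0,0.019,-0.0315,0,0.005,0,0.019,-0.0315,0,0,0,0.019,-0.0315,0,0,0,0.019,-0.0315,0,0,0,0,0,0,0])

```text
t: 8.48
ee_pos: [0.5937, 0.0563, 0.2341]
orientation: [0.997, -0.079, 0.02, 0.018]
force: [-0.3, 0.1, -0.2]
grip_width: 0.0002
```

```bash
python3 -c "
from h import *;st()"
```

```text
TIP [0.0039 0.1827 0.1702] zaxis [ 0.037 -0.039 -0.999]
t8.48 tray TCP [0.0012 0.1849 0.2341] F [-0.3  0.1 -0.2] w0.0002 yaw err -0.0054 q [-0.09  0.51  1.29 -0.04  1.3   0.07]
```

Emit:
arm_command(steps=[0,0,0,0.03,-0.005,0,0,0,0.03,0,0,0,0,0.012,0,0,0,0,0,0])

```text
t: 8.82
ee_pos: [0.5977, 0.055, 0.1591]
orientation: [0.997, -0.074, 0.022, 0.018]
force: [-0.1, 0.5, 0.3]
grip_width: 0.0001
```

```bash
python3 -c "
from h import *;st()"
```

```text
TIP [0.0083 0.1821 0.0952] zaxis [ 0.041 -0.04  -0.998]
t8.82 tray TCP [0.0054 0.1843 0.1591] F [-0.1  0.5  0.3] w0.0001 yaw err 0.004 q [-0.09  0.59  1.38 -0.04  1.13  0.07]
```

Emit:
arm_command(steps=[0,0,0.01,0.001,0,0,0,0.01,0.0006,0,0,0,0.01,0.0006,0,0,0,0.01,0.0006,0,0,0,0.01,0.0006,0,0,0,0.01,0.0006,0,0,0,0,0,0])

```text
t: 9.4
ee_pos: [0.5883, -0.0126, 0.1611]
orientation: [0.997, -0.075, 0.024, 0.019]
force: [0.2, 0.7, -0.8]
grip_width: 0.0007
```

```bash
python3 -c "
from h import *;st()"
```

```text
TIP [0.0096 0.1139 0.0972] zaxis [ 0.046 -0.041 -0.998]
t9.40 tray TCP [0.0063 0.116  0.1611] F [ 0.2  0.7 -0.8] w0.0007 yaw err 0.002 q [-0.21  0.57  1.42 -0.03  1.1  -0.05]
```

Emit:
arm_command(steps=[0,0,0.01,0.001,0,0,0,0.01,0.001,0,0,0,0.007,0.002,0,0,0,0.006,0.004,0,0,0,0.006,0.006,0,0,0,0.005,0.007,0,0,0,0,0,0])

```text
t: 9.98
ee_pos: [0.5819, -0.0624, 0.1398]
orientation: [0.997, -0.076, 0.025, 0.019]
force: [1.1, 0.2, -0.8]
grip_width: 0.0004
```

```bash
python3 -c "
from h import *;st()
c=shot('wrist','w6');cv2.imwrite('pics/w6.png',c['image'][:,:,::-1])"
```

```text
TIP [0.0108 0.0637 0.0759] zaxis [ 0.046 -0.041 -0.998]
t9.98 tray TCP [0.0074 0.0658 0.1398] F [ 1.1  0.2 -0.8] w0.0004 yaw err 0.0011 q [-0.3   0.59  1.45 -0.03  1.04 -0.14]
```

View pics/w6.png

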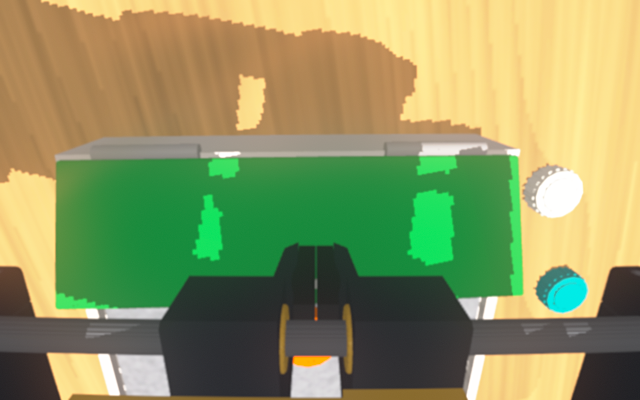

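The lid is well past upright: it spans (55,155) to (520,300), with the fingertips on its top face. I keep pressing it down.

Emit:
arm_command(steps=[0,0,0.002,0.006,0,0,0,0.001,0.007,0,0,0,0,0.006,0,0,0,0,0,0])

```text
t: 10.37
ee_pos: [0.5827, -0.0657, 0.1196]
orientation: [0.997, -0.075, 0.025, 0.019]
force: [-0.0, -0.3, 0.0]
grip_width: -0.0001
```

```bash
python3 -c "
from h import *;st()"
```

```text
TIP [0.0122 0.0604 0.0557] zaxis [ 0.047 -0.042 -0.998]
t10.37 tray TCP [0.0088 0.0626 0.1196] F [-0.  -0.3  0. ] w-0.0001 yaw err 0.0022 q [-0.31  0.62  1.47 -0.03  1.   -0.14]
```

Emit:
arm_command(steps=[0,0,0,0.003,0,0,0,0,0.002,0,0,0,0,0.001,0])

```text
t: 10.62
ee_pos: [0.583, -0.0656, 0.1183]
orientation: [0.997, -0.074, 0.026, 0.02]
force: [-3.8, -0.6, 4.8]
grip_width: -0.0
```

```bash
python3 -c "
from h import *;st()"
```

```text
TIP [0.0126 0.0605 0.0544] zaxis [ 0.049 -0.044 -0.998]
t10.62 tray TCP [0.0091 0.0628 0.1183] F [-3.8 -0.6  4.8] w-0.0000 yaw err 0.0039 q [-0.3   0.62  1.47 -0.03  0.99 -0.14]
```

Pressing gives about 5 N with the tip at 54 mm, so the lid is shut. I retreat upward and check.

Emit:
arm_command(steps=[0,0,0,-0.02,0,0,0,0,-0.04,0,0,0,0,-0.04,0,0,0,-0.04,-0.01,0,0,0,-0.04,0,0,0,0,-0.04,0,0,0,0,-0.04,0,0,0,0,-0.04,0,0,0,0,-0.04,0,0,0,0,0,0,0])

```text
t: 11.45
ee_pos: [0.6149, 0.1862, 0.2266]
orientation: [0.996, -0.077, 0.029, 0.019]
force: [-0.6, 0.5, 0.4]
grip_width: 0.0006
```

```bash
python3 -c "
from h import *;st();c=shot('top','t9');c0=pickle.load(open('top0.pkl','rb'))
for b in blobs(c,'blue',50)+blobs(c,'orange',50): print(b[0].round(1),tray(pts(c,b[0],.06)).round(4))
g=max(blobs(c,'green',200),key=lambda b:b[1][4])[2];v,u=np.nonzero(g);G=tray(pts(c,np.c_[u,v]))
for lo in np.arange(.03,.115,.012):
  s=G[(G[:,1]>=lo)&(G[:,1]<lo+.012)]
  if len(s):print(round(lo,3),len(s),np.median(s,0).round(4))
d=np.abs(c['image'][:,420:560].astype(int)-c0['image'][:,420:560]).max(2)[150:310];print('bottle/carton diff px',(d>40).sum())
"
```

```text
TIP [0.0064 0.3144 0.1628] zaxis [ 0.055 -0.042 -0.998]
t11.45 tray TCP [0.0025 0.3165 0.2266] F [-0.6  0.5  0.4] w0.0006 yaw err -0.0009 q [ 0.12  0.59  1.17 -0.05  1.34  0.29]
[332.8 210.1] [[0.0062 0.0043 0.06  ]]
0.03 161 [0.0015 0.0408 0.0544]
0.042 569 [-0.0404  0.0483  0.0544]
0.054 861 [-0.0039  0.06    0.0544]
0.066 858 [-0.0044  0.072   0.0544]
0.078 858 [-0.0046  0.0839  0.0544]
0.09 863 [-0.0056  0.096   0.0544]
0.102 179 [0.003  0.1033 0.0543]
bottle/carton diff px 0
```

View pics/t9.png

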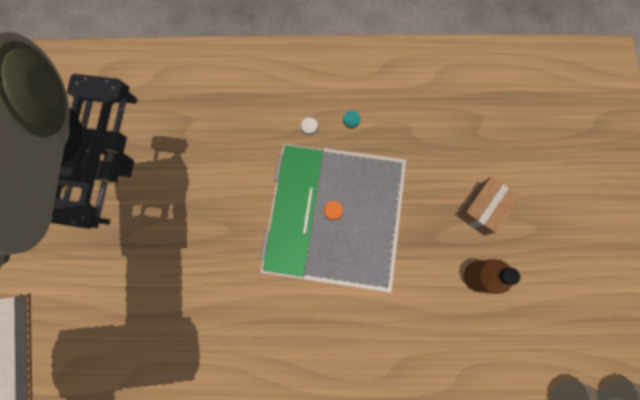

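The lid at (295,210) lies level over the trough. Orange at (333,210), the carton and the bottle are where they were, and the arm is clear.

```bash
python3 -c "
from h import *;print(ctrl.hand_in())"
```

```text
the job is handed in; nothing more can be done
None
```

I swept both blue caps across the deck into the trough with the closed fingertips and shut the green lid. I then handed the job in at about 11.5 s on the robot's clock; no verdict is reported.

- **Caps:** with the lid still open, both lay flat in the trough at tray x = -71 mm and +66 mm, y ≈ 85 mm, tops about 20 mm above the bench. The shut lid hid them in the last picture, so I did not see them again after that.
- **Lid:** its top is level at 54.4 mm above the bench over its whole width, so it is shut.
- **Other items:** the orange cap is at the same pixel as at the start. The image area around the bottle and carton shows no changed pixels.
- **Arm:** the gripper stands clear of everything. The force readings I took between moves never passed about 6 N.

No check failed. One small disagreement: views differed by up to about 10 mm on a cap's position, with the angled scene camera furthest off. The tool also drifted about 3–4° off vertical, and I allowed for both.

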